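# Seat the blue neck sleeve in the sprung bottle gauge

## Robot

A 6-joint arm with a two-finger parallel gripper is mounted at the origin on the work surface. World frame = base frame: x ahead of the robot, y to its left, z up, the work surface at z = 0. Lengths are in m, angles in rad, forces in N, time in s.
With the tool pointing down it reaches from about 0.35 to 0.775 m from the base axis. Payload 7.3 kg.
Tool frame: the origin (TCP) lies midway between the tips of the shut fingers; the grasp point (between the pads) lies 19 mm behind it (robot.grasp_offset is the z of the grasp point in the tool frame, in m); z points along the fingers, y is the direction in which the jaws open and shut (so a half turn about z gives the same grasp; the last joint's range is limited). The gripper opens to 92 mm and grips with 3 to 60 N. Pads are 19 mm wide; open, the fingers measure 130 mm over their backs; the gripper's body (75 mm by 190 mm) begins 47 mm behind the grasp point.
Start: joints at [1.13, 0.342, 1.524, -0, 1.275, -0.146], TCP at [0.153, 0.502, 0.227] pointing down, gripper open.
Joint ranges: [-2.53, 2.53], [-0.77, 2.02], [0.04, 2.7], [-1, 4.14], [0.28, 2.66], [-3.11, 3.11]. Speed limits (rad/s): [2.57, 2.57, 3.14, 3.14, 3.14, 3.14].

## Interface

Orientations are given as [roll, pitch, yaw] about the fixed x, y, z axes, in that order (R = Rz(yaw) Ry(pitch) Rx(roll)).
In Python, from cell import observe, imaging, workorder, robot gives the robot as it stands. The module is installed in compiled form; this text tells all that it offers.
- The arm moves only by the tool send_rows, never from a script. Its argument "series" is a list of rows, each a list of 7 numbers: the shift along the tool's x, y, z in m, then the turn, a rotation vector about the tool's x, y, z in rad, then the closure, from 0 (fully open) to 1 (shut). A call has 1 to 5 rows; each row shifts and turns the commanded pose from where the row before left it, along the tool's axes as they then stand; what a row does not reach is not made up. A row lasts 1/12 s, in which the tool goes at most 41.7 mm and 7.16 degrees, less where a joint would pass 70% of its speed; a pose out of reach is approached as far as the arm can. A call is refused whole if a number of a shift passes 0.0417 or a number of a turn 0.125, either way. A call with a gripper value outside its range is refused whole. The fingers move at their own pace and stop on an object; "newtons" is the grip in N (left out, the last holds). Time passes only in rows, so rows that do not move let the fingers close. It gives the time, the measured TCP pose, the force and the opening at its end, in the units of the state.
- observe(): the state, without advancing time (a new reading comes with each control period).
- imaging.read_camera(name): name is "scene" or "top" or "wrist"; returns a dict with "color" (400x640x3 uint8, red, green, blue), "range_z" (400x640 float32, m along the optical axis (not along the pixel's ray), 0 where there is no reading), "vfov" (degrees; the focal length in pixels is half the picture's height over the tangent of half this angle, whatever the lens; pixels are square), "cx", "cy" (the principal point, pixels), "T" (4x4, takes a point from camera to world coordinates). Camera axes: x right, y down, z forward; pixel columns grow to the right and rows downward; lengths in m; the calibration is good to about 2 mm. A picture is of the moment at which its call begins.
- workorder.hand_in(): hands the job in, once; it reports no verdict.
The state is a dict: "time": time; "qpos": joint angles; "qvel": joint speeds; "joint_efforts": joint torques, N m; "tool_pos": TCP position; "tool_rot": TCP orientation; "contact_force": force on the tool from outside, world axes, zero at the start; "torque": the same for the moment, N m; "opening": finger opening in m.
Only numpy, scipy, OpenCV 4.12 (cv2) and the standard library are available. Lean on these libraries where they do the work, as an engineer would, in place of code of your own. Each camera call takes 0.05 s, during which the arm holds its last target.

## Task

In the bottle-testing lab, take the blue tapered sleeve and lower it, narrow end down, into the metal funnel cup of the bottle gauge, so that it nests upright and loose there, and let go. Do not drop it in from above and do not press it home: if the sprung cup is pushed well down, the tapers jam. Leave the orange and the white sleeve where they stand.

Things in the scene. Friction and masses are not known exactly. Their poses are not given: they have to be found in the camera images.
- blue_mid (a point): Centre (on the axis, half-way up) of the loose blue plastic sleeve, standing upright, narrow end down, z up. 80 mm tall, about 90 g: the lower 50 mm is a closed taper, 26 mm across at the foot, 48 mm at its top; the upper 30 mm is a straight round collar, hollow, 52 mm across (10 to 40 mm above this point), the place to grip.
- cup_mouth (a point): Centre of the mouth of the metal funnel cup, z up, 110 mm above the bench, on a fixed blue-and-white gauge. Bore 44 mm at the mouth, same taper as the blue sleeve; rim 54 mm outside. The blue sleeve rests with its centre level with this point, its foot 40 mm below. The cup is sprung: it holds up to 3 N, then sinks 1 mm per newton, this point with it; more than 10 mm down the tapers jam.
- orange_mid (a point): Centre, half-way up, of the loose orange sleeve, upright on the bench, same shape and height (80 mm) but wider: collar 66 mm, foot 44 mm across. Too wide for the cup; to be left alone.
- white_mid (a point): Centre, half-way up, of the loose white sleeve, upright on the bench, same shape and height (80 mm) but slimmer: collar 40 mm, foot 20 mm across. Too slim for the cup; to be left alone. A clear sample bottle (64 mm across, 170 mm tall) also stands on the bench, farther from the robot than all the rest.
Mind the look-alikes: they are no part of the job. What is shaped like the part that bears white_mid but red is not meant.

How it is judged:
By the outcome, as a careful person would: the job done as asked, in the order asked, and still so for the second after the job is handed in, with the robot touching nothing.
It also fails if it takes over 35 s, if anything falls off the work surface, if the arm or the gripper's body presses on something with over 40 N, if the wrist force passes 120 N, or if a joint passes its speed limit or range.

## Working session

There is one attempt and no reset: what is moved stays moved. The work goes in short steps, Python scripts to look and compute and a tool call to move; the robot and the scene stay as the last step left them, time stands still between calls to the robot, and variables do not carry over. Pictures are saved under pics/ and viewed, and the job is handed in when it is done.

Besides the shell and the picture viewer there is one more tool, called after "Call:" as a command line: name --pt "numbers of a row" for each row, then --argument value for the rest. send_rows: Moves the arm, as the interface text tells. Its arguments: {"type":"object","properties":{"series":{"type":"array","items":{"type":"array","items":{"type":"number"}}},"newtons":{"type":"number"}},"required":["series"]}

```bash
mkdir -p pics; ls
cat > h.py <<'E'
import numpy as np, cv2
from cell import observe, imaging, workorder, robot
def shot(n):
    d=imaging.read_camera(n); np.savez(f'{n}.npz',**d); return d
def px(d,u,v,z=None,plane=None):
    f=200/np.tan(np.radians(float(d['vfov']))/2); T=d['T']
    r=np.array([(u-d['cx'])/f,(v-d['cy'])/f,1.])
    if plane is not None:
        w=T[:3,:3]@r; s=(plane-T[2,3])/w[2]; return T[:3,3]+s*w
    if z is None: z=float(d['range_z'][int(round(v)),int(round(u))])
    return (T@np.r_[r*z,1])[:3]
def save(d,name,box=None,k=1):
    c=d['color'][:,:,::-1]
    if box: c=c[box[1]:box[3],box[0]:box[2]]
    cv2.imwrite('pics/'+name,cv2.resize(c,None,fx=k,fy=k,interpolation=cv2.INTER_CUBIC))
E
python3 - <<'E'
from h import *
for n in('scene','top'):
    d=shot(n); save(d,n+'1.png'); print(n,d['vfov'],d['cx'],d['cy'],d['T'].round(3).tolist())
print(observe(),robot.grasp_offset)
E
```

```text
pics
scene 54.83410296013259 319.2097509373503 195.63939313302646 [[-0.796, 0.445, -0.411, 0.844], [0.606, 0.599, -0.524, 0.449], [0.012, -0.666, -0.746, 0.671], [0.0, 0.0, 0.0, 1.0]]
top 54.41087495353058 330.4871018126522 201.83894723009135 [[0.015, -0.988, 0.154, 0.417], [-1.0, -0.015, 0.003, 0.025], [-0.001, -0.154, -0.988, 0.821], [0.0, 0.0, 0.0, 1.0]]
{'time': 0.1, 'qpos': array([ 1.13001951e+00,  3.42653597e-01,  1.52493462e+00,  7.04633174e-06,
        1.27537732e+00, -1.46032293e-01]), 'qvel': array([-1.97331784e-04,  9.86665193e-05, -3.07936045e-03, -1.60660460e-04,
       -1.53456668e-03, -9.39788788e-04]), 'joint_efforts': array([ 7.29347812e-04, -4.32004237e+01, -2.44698608e+01,  7.19218492e-02,
        5.24115062e-02, -2.19180288e-05]), 'tool_pos': array([0.15234677, 0.50203121, 0.22610958]), 'tool_rot': array([-3.14023536e+00, -2.06439966e-04,  2.84684593e+00]), 'contact_force': array([-0.00708661,  0.22078144,  0.52387897]), 'torque': array([0.02232599, 0.00155555, 0.03843695]), 'opening': 0.09193615107795895} -0.0188
```

View pics/scene1.png

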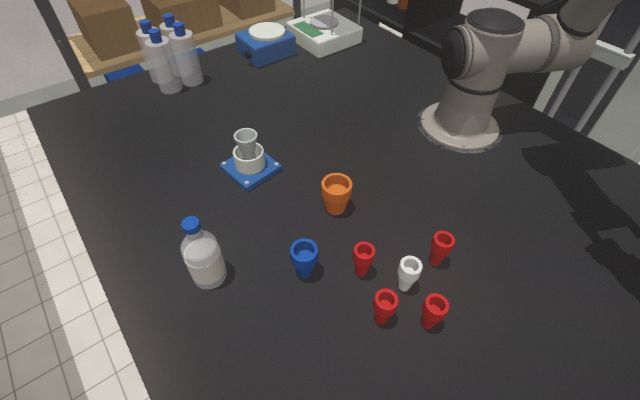

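View pics/top1.png

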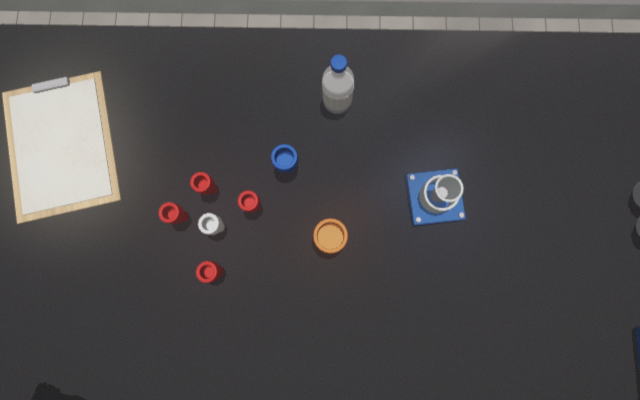

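The scene shows one blue sleeve, at scene (304,257) and top (285,158). Orange is at top (331,236), white at (209,224), and there are four red look-alikes. The other blue things are the bottle cap and the gauge base, so the sleeve is the only one that fits. The cup mouth is at top (449,188) and scene (246,137). I'll enlarge both and measure them.

Run:
```python
from h import *
class D(dict):pass
for n,boxes in (('top',[(255,128,315,188),(400,160,475,235)]),('scene',[(275,227,335,287),(210,120,285,195)])):
    d=dict(np.load(n+'.npz'))
    ims=[]
    for b in boxes:
        c=d['color'][b[1]:b[3],b[0]:b[2],::-1]; ims.append(cv2.resize(c,(400,400),interpolation=cv2.INTER_CUBIC))
    cv2.imwrite(f'pics/crop_{n}.png',np.hstack(ims))
    # point cloud
    f=200/np.tan(np.radians(float(d['vfov']))/2)
    v,u=np.mgrid[:400,:640]; z=d['range_z']
    P=np.stack([(u-d['cx'])/f*z,(v-d['cy'])/f*z,z],-1)@d['T'][:3,:3].T+d['T'][:3,3]
    for b,lo,hi,nm in zip(boxes,(.076,.105),(.09,.118),('blue','cup')):
        Q=P[b[1]:b[3],b[0]:b[2]].reshape(-1,3); Q=Q[(z[b[1]:b[3],b[0]:b[2]].ravel()>0)]
        R=Q[(Q[:,2]>lo)&(Q[:,2]<hi)]
        if len(R)<6: print(n,nm,len(R),Q[:,2].max()); continue
        A=np.c_[2*R[:,:2],np.ones(len(R))]; s=np.linalg.lstsq(A,(R[:,:2]**2).sum(1),rcond=None)[0]
        print(n,nm,len(R),'c',s[:2].round(4),'r',np.sqrt(s[2]+s[0]**2+s[1]**2).round(4),'zmed',np.median(R[:,2]).round(4),'mid',((R.min(0)+R.max(0))/2).round(4),(R.max(0)-R.min(0)).round(4))
d=dict(np.load('top.npz'))
for nm,u,v,h in (('blue',285,158,.08),('cup',449,188,.11),('orange',331,236,.08),('white',209,224,.08),('redA',249,201,.08),('bottle',338,62,.17)): print(nm,px(d,u,v,plane=h).round(3))
```

```text
top blue 253 c [0.6219 0.1203] r 0.0225 zmed 0.0795 mid [0.6222 0.1207 0.0794] [0.0505 0.0498 0.0068]
top cup 246 c [ 0.5584 -0.1923] r 0.0238 zmed 0.1092 mid [ 0.5585 -0.1931  0.1089] [0.0519 0.0531 0.0075]
scene blue 289 c [0.6213 0.1222] r 0.0225 zmed 0.0804 mid [0.6213 0.1208 0.08  ] [0.0503 0.0523 0.0079]
scene cup 165 c [ 0.5578 -0.1909] r 0.0239 zmed 0.1097 mid [ 0.5578 -0.1915  0.1088] [0.0529 0.0516 0.0077]
blue [0.618 0.118 0.08 ]
cup [ 0.557 -0.193  0.11 ]
orange [0.467 0.025 0.08 ]
white [0.486 0.259 0.08 ]
redA [0.532 0.184 0.08 ]
bottle [0.773 0.017 0.17 ]
```

View pics/crop_top.png

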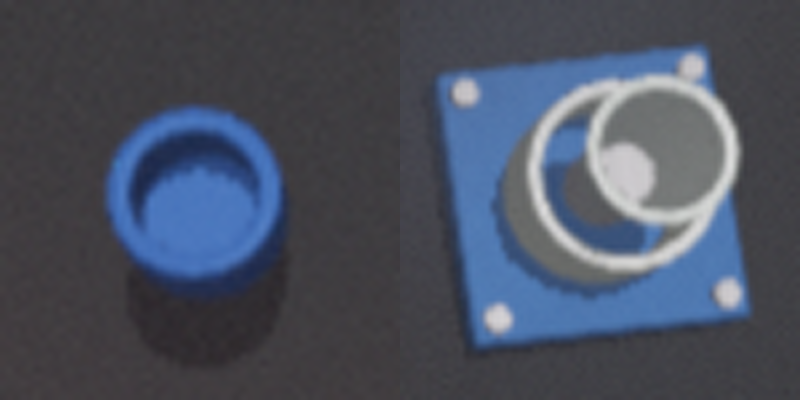

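View pics/crop_scene.png

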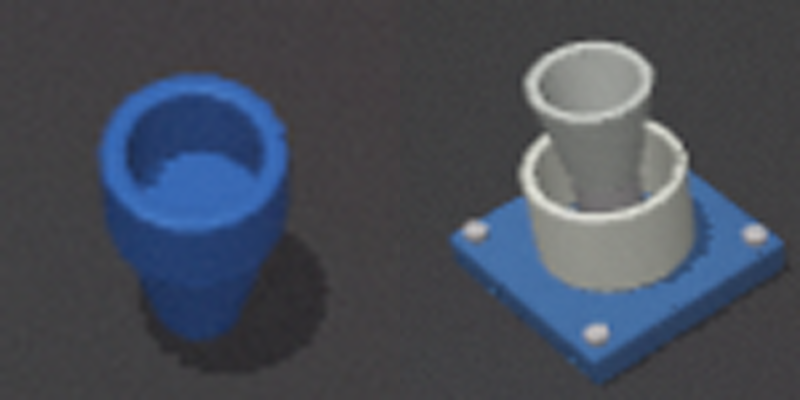

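The crops confirm it: the blue sleeve is a two-step collar and taper with its mouth up, and the cup is the inner tapered grey cone, not the outer ring. Both cameras agree: blue axis at about (0.6217, 0.1207) and cup axis at about (0.558, -0.192). Now moving above the blue sleeve.

Call:
send_rows --pt "-0.0373 -0.0152 0 0 0 0 0" --pt "-0.0373 -0.0152 0 0 0 0 0" --pt "-0.0373 -0.0152 0 0 0 0 0" --pt "-0.0373 -0.0152 0 0 0 0 0" --pt "-0.0373 -0.0152 0 0 0 0 0"

```text
time: 0.52
tool_pos: [0.3098, 0.374, 0.2265]
tool_rot: [-3.141, -0.0, 2.847]
contact_force: [-0.0, 1.6, -0.3]
opening: 0.0919
```

Call:
send_rows --pt "-0.0373 -0.0152 0 0 0 0 0" --pt "-0.0373 -0.0152 0 0 0 0 0" --pt "-0.0373 -0.0152 0 0 0 0 0" --pt "-0.0373 -0.0152 0 0 0 0 0" --pt "-0.0373 -0.0152 0 0 0 0 0"

```text
time: 0.93
tool_pos: [0.4664, 0.2469, 0.2265]
tool_rot: [-3.141, -0.0, 2.847]
contact_force: [0.4, 0.2, 0.2]
opening: 0.0916
```

Call:
send_rows --pt "-0.0373 -0.0152 0 0 0 0 0" --pt "-0.0373 -0.0152 0 0 0 0 0" --pt "-0.0373 -0.0152 0 0 0 0 0" --pt "-0.0373 -0.0152 0 0 0 0 0" --pt "0 0 0 0 0 0 0"

```text
time: 1.35
tool_pos: [0.5947, 0.1417, 0.2252]
tool_rot: [-3.14, 0.002, 2.841]
contact_force: [-1.5, -0.0, 0.1]
opening: 0.0917
```

Call:
send_rows --pt "-0.016 -0.006 0.02 0 0 0 0" --pt "-0.016 -0.006 0.03 0 0 0 0" --pt "0 0 0.03 0 0 0 0" --pt "0 0 0 0 0 0 0" --pt "0 0 0 0 0 0 0"

```text
time: 1.77
tool_pos: [0.6162, 0.1263, 0.1452]
tool_rot: [-3.14, -0.005, 2.847]
contact_force: [0.7, 0.3, 0.6]
opening: 0.0919
```

Run:
```python
from h import *
d=shot('wrist'); save(d,'wrist1.png'); s=observe(); print(s['tool_pos'],s['tool_rot'],s['time'])
d=shot('top'); save(d,'top2.png',(240,60,440,260),3)
```

```text
[0.61739532 0.12665023 0.14736064] [ 3.14151056e+00 -4.16542679e-04  2.84706537e+00] 1.8167
```

View pics/wrist1.png

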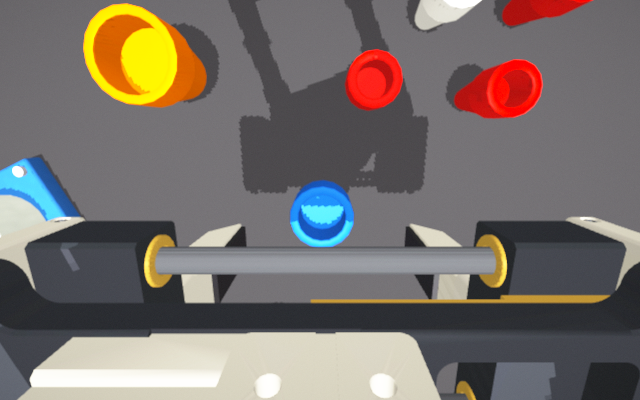

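The wrist view shows the blue rim at (322,214), centred between the fingers. I'll refine its position from this view.

```bash
cat >> h.py <<'E'
def cloud(d):
    f=200/np.tan(np.radians(float(d['vfov']))/2)
    v,u=np.mgrid[:400,:640]; z=d['range_z']
    return np.stack([(u-d['cx'])/f*z,(v-d['cy'])/f*z,z],-1)@d['T'][:3,:3].T+d['T'][:3,3]
def delta(t):
    s=observe(); from scipy.spatial.transform import Rotation as R
    r=R.from_euler('xyz',s['tool_rot']); e=np.array(t)-s['tool_pos']
    print('pos',s['tool_pos'].round(4),'rot',s['tool_rot'].round(4),'tooldelta',r.inv().apply(e).round(4),'F',s['contact_force'].round(2),'op',round(s['opening'],4),'t',round(s['time'],2))
E
python3 - <<'E'
from h import *
d=dict(np.load('wrist.npz')); P=cloud(d); c=d['color'].astype(int)
m=(c[...,2]>c[...,0]+60)&(P[...,2]>.074)&(P[...,2]<.086)&(d['range_z']>0); m[:, :250]=0; m[:,400:]=0
Q=P[m]; print(len(Q),(Q.min(0)+Q.max(0))/2,Q.max(0)-Q.min(0),np.median(Q[:,2]))
delta([.6217,.1207,.049]); delta([.6217,.1207,.049])
E
```

```text
1520 [0.6217526  0.12166586 0.07744891] [0.0515235  0.05085175 0.00682513] 0.0786815382663768
pos [0.6181 0.1268 0.1486] rot [3.1406e+00 2.1000e-03 2.8473e+00] tooldelta [-0.005  -0.0049  0.0996] F [-0.02 -0.45  0.77] op 0.0922 t 1.87
pos [0.6181 0.1268 0.1486] rot [3.1406e+00 2.1000e-03 2.8473e+00] tooldelta [-0.005  -0.0049  0.0996] F [-0.02 -0.45  0.77] op 0.0922 t 1.87
```

Call:
send_rows --pt "-0.005 -0.0045 0.02 0 0 0 0" --pt "0 0 0.025 0 0 0 0" --pt "0 0 0.025 0 0 0 0" --pt "0 0 0.015 0 0 0 0" --pt "0 0 0 0 0 0 0"

```text
time: 2.28
tool_pos: [0.6199, 0.1209, 0.0606]
tool_rot: [-3.141, -0.003, 2.847]
contact_force: [-1.2, 0.6, -0.2]
opening: 0.0916
```

Call:
send_rows --pt "0 0 0 0 0 0 0" --pt "0 0 0 0 0 0 0" --pt "0 0 0 0 0 0 0"

```text
time: 2.53
tool_pos: [0.6224, 0.1208, 0.0643]
tool_rot: [3.14, 0.004, 2.847]
contact_force: [-0.3, 0.1, -0.0]
opening: 0.092
```

Run:
```python
from h import *
delta([.6218,.1212,.049])
```

```text
pos [0.6224 0.1208 0.0643] rot [3.14   0.004  2.8471] tooldelta [0.0007 0.0002 0.0153] F [-0.34  0.15 -0.02] op 0.092 t 2.53
```

Call:
send_rows --pt "0 0 0.005 0 0 0 0" --pt "0 0 0.005 0 0 0 0" --pt "0 0 0.005 0 0 0 0" --pt "0 0 0 0 0 0 0" --pt "0 0 0 0 0 0 0.15" --newtons 10

```text
time: 2.95
tool_pos: [0.6206, 0.1205, 0.0461]
tool_rot: [-3.141, -0.001, 2.847]
contact_force: [-0.1, 0.4, 0.4]
opening: 0.0883
```

Call:
send_rows --pt "0 0 0 0 0 0 0.3" --pt "0 0 0 0 0 0 0.38" --pt "0 0 0 0 0 0 0.45" --pt "0 0 0 0 0 0 0.6" --pt "0 0 0 0 0 0 1"

```text
time: 3.37
tool_pos: [0.6211, 0.1205, 0.0469]
tool_rot: [3.141, 0.0, 2.847]
contact_force: [-0.6, 0.9, -0.3]
opening: 0.0565
```

Call:
send_rows --pt "0 0 0 0 0 0 1" --pt "0 0 0 0 0 0 1" --pt "0 0 0 0 0 0 1"

```text
time: 3.62
tool_pos: [0.6211, 0.1205, 0.0468]
tool_rot: [3.141, 0.0, 2.847]
contact_force: [0.4, 0.0, 0.2]
opening: 0.0518
```

Call:
send_rows --pt "0 0 -0.005 0 0 0 1" --pt "0 0 -0.02 0 0 0 1" --pt "0 0 -0.03 0 0 0 1" --pt "0 0 -0.03 0 0 0 1" --pt "0 0 -0.03 0 0 0 1"

```text
time: 4.03
tool_pos: [0.6205, 0.1205, 0.163]
tool_rot: [-3.141, -0.001, 2.847]
contact_force: [0.6, -0.2, -0.5]
opening: 0.0514
```

Call:
send_rows --pt "0 0 -0.015 0 0 0 1" --pt "0 0 0 0 0 0 1" --pt "0 0 0 0 0 0 1"

```text
time: 4.28
tool_pos: [0.6211, 0.1205, 0.1771]
tool_rot: [3.141, 0.001, 2.847]
contact_force: [0.1, -1.5, -1.7]
opening: 0.0521
```

Run:
```python
from h import *
delta([.558,-.1917,.19])
d=shot('scene'); save(d,'scene2.png'); delta([.558,-.1917,.19])
```

```text
pos [0.6211 0.1205 0.1771] rot [3.1411e+00 1.2000e-03 2.8468e+00] tooldelta [-0.0304 -0.317  -0.013 ] F [ 0.06 -1.49 -1.74] op 0.0521 t 4.28
pos [0.6203 0.1204 0.1756] rot [-3.1411e+00 -1.6000e-03  2.8468e+00] tooldelta [-0.0311 -0.3168 -0.0143] F [-0.78  0.24 -1.05] op 0.0518 t 4.33
```

View pics/scene2.png

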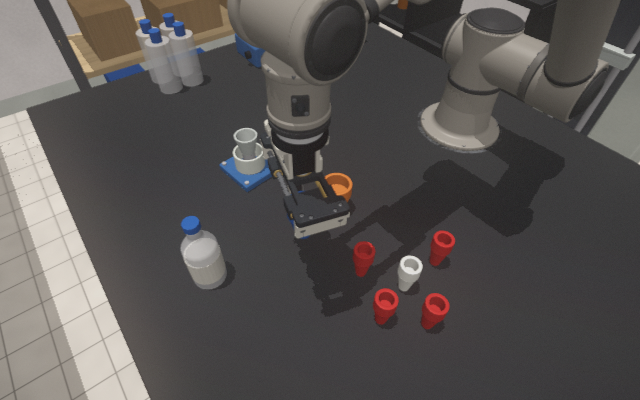

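The sleeve has lifted off the bench and is held (opening 51.8 mm). The bench spot is empty, and the orange, white and red sleeves and the bottle are undisturbed. Carrying it to above the cup.

Call:
send_rows --pt "-0.001 -0.01 -0.013 0 0 0 1" --pt "-0.002 -0.02 0 0 0 0 1" --pt "-0.003 -0.03 0 0 0 0 1" --pt "-0.003 -0.03 0 0 0 0 1" --pt "-0.003 -0.03 0 0 0 0 1"

```text
time: 4.75
tool_pos: [0.5964, 0.0006, 0.1889]
tool_rot: [-3.141, -0.002, 2.847]
contact_force: [0.5, -0.8, -0.8]
opening: 0.0516
```

Call:
send_rows --pt "-0.003 -0.03 0 0 0 0 1" --pt "-0.003 -0.03 0 0 0 0 1" --pt "-0.003 -0.03 0 0 0 0 1" --pt "-0.003 -0.03 0 0 0 0 1" --pt "-0.003 -0.03 0 0 0 0 1"

```text
time: 5.17
tool_pos: [0.567, -0.1475, 0.1889]
tool_rot: [3.141, -0.002, 2.847]
contact_force: [0.7, -0.6, -1.0]
opening: 0.0518
```

Call:
send_rows --pt "-0.002 -0.024 0 0 0 0 1" --pt "-0.001 -0.015 0 0 0 0 1" --pt "0 -0.006 0 0 0 0 1" --pt "0 0 0 0 0 0 1" --pt "0 0 0 0 0 0 1"

```text
time: 5.58
tool_pos: [0.5578, -0.1893, 0.1892]
tool_rot: [3.141, -0.001, 2.846]
contact_force: [-0.1, 1.2, -1.4]
opening: 0.0517
```

Call:
send_rows --pt "0 0 0 0 0 0 1" --pt "0 0 0 0 0 0 1"

```text
time: 5.75
tool_pos: [0.5584, -0.1885, 0.1896]
tool_rot: [3.141, -0.0, 2.848]
contact_force: [0.8, -0.3, -0.5]
opening: 0.0519
```

Run:
```python
from h import *
delta([.558,-.1917,.19])
d=shot('scene'); save(d,'scene3.png',(180,60,320,200),4)
d=shot('top'); save(d,'top3.png',(370,110,530,250),4)
d=shot('wrist'); save(d,'wrist3.png')
delta([.558,-.1917,.19])
```

```text
pos [ 0.5584 -0.1885  0.1896] rot [ 3.1412e+00 -3.0000e-04  2.8483e+00] tooldelta [-0.0006 -0.0032 -0.0004] F [ 0.81 -0.33 -0.53] op 0.0519 t 5.75
pos [ 0.5584 -0.1888  0.1897] rot [ 3.1414 -0.      2.8481] tooldelta [-0.0005 -0.0029 -0.0003] F [-0.09  0.15 -0.91] op 0.0518 t 5.9
```

View pics/scene3.png

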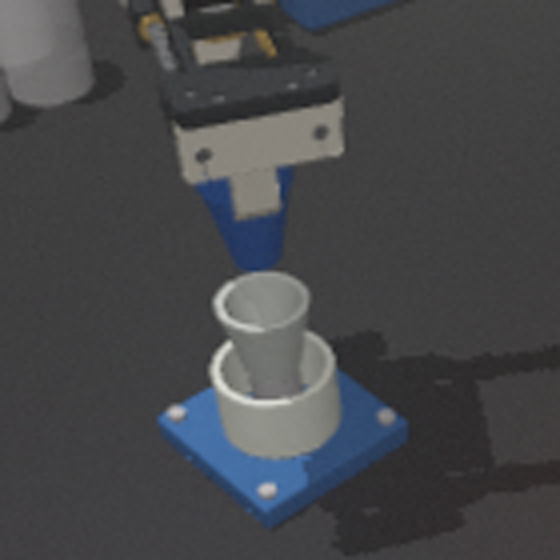

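View pics/wrist3.png

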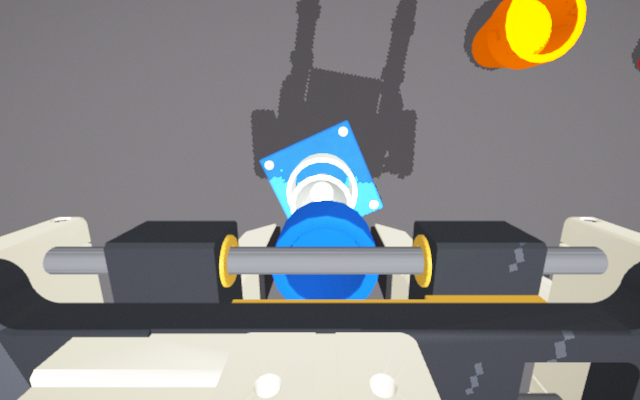

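Sleeve upright in the jaws, its foot (scene crop (258,255)) above the cup mouth (262,300). I'll correct by 4 mm laterally and lower to 10 mm above the rest height.

Call:
send_rows --pt "0 -0.004 0 0 0 0 1" --pt "0 0 0.01 0 0 0 1" --pt "0 0 0.01 0 0 0 1" --pt "0 0 0.01 0 0 0 1" --pt "0 0 0 0 0 0 1"

```text
time: 6.32
tool_pos: [0.5555, -0.1928, 0.1564]
tool_rot: [3.141, -0.005, 2.847]
contact_force: [-0.2, 0.6, -0.8]
opening: 0.0518
```

Call:
send_rows --pt "0 0 0.008 0 0 0 1" --pt "0 0 0.008 0 0 0 1" --pt "0 0 0.008 0 0 0 1" --pt "0 0 0 0 0 0 1" --pt "0 0 0 0 0 0 1"

```text
time: 6.73
tool_pos: [0.5567, -0.1933, 0.135]
tool_rot: [3.141, -0.001, 2.847]
contact_force: [0.2, 0.1, -0.1]
opening: 0.052
```

Run:
```python
from h import *
delta([.5576,-.1925,.117])
d=shot('scene'); save(d,'scene4.png',(200,80,300,180),6)
d=shot('top'); save(d,'top4.png',(370,110,530,250),4)
delta([.5576,-.1925,.117])
```

```text
pos [ 0.5567 -0.1933  0.135 ] rot [ 3.1413e+00 -1.2000e-03  2.8468e+00] tooldelta [-0.0006  0.001   0.018 ] F [ 0.23  0.12 -0.07] op 0.052 t 6.73
pos [ 0.5572 -0.1936  0.136 ] rot [-3.1416e+00  6.0000e-04  2.8469e+00] tooldelta [-0.      0.0011  0.019 ] F [ 0.98  0.68 -0.41] op 0.052 t 6.83
```

View pics/scene4.png

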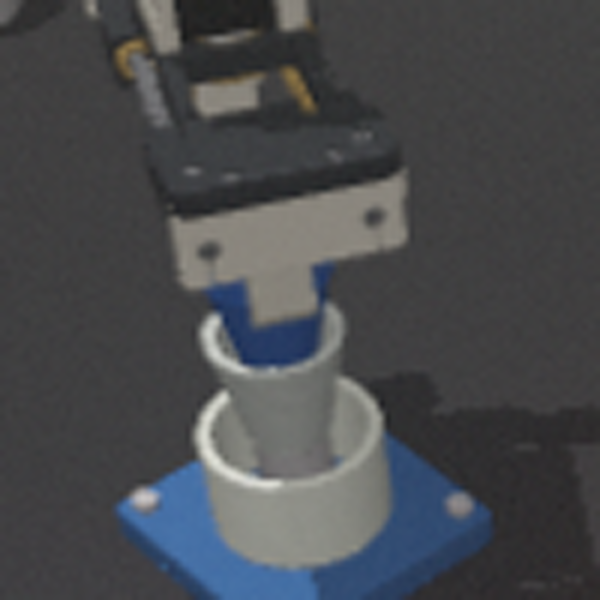

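View pics/top4.png

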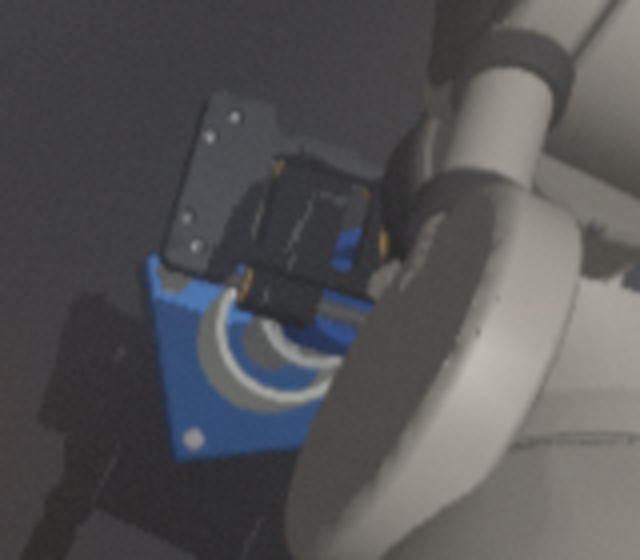

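The scene view shows the foot inside the cup bore, centred to about 1 mm. Now the slow descent, watching the force.

Call:
send_rows --pt "0 0.001 0.003 0 0 0 1" --pt "0 0 0.003 0 0 0 1" --pt "0 0 0.003 0 0 0 1" --pt "0 0 0 0 0 0 1" --pt "0 0 0 0 0 0 1"

```text
time: 7.25
tool_pos: [0.5572, -0.1924, 0.1264]
tool_rot: [3.141, -0.001, 2.847]
contact_force: [0.4, -0.1, -1.2]
opening: 0.0517
```

Call:
send_rows --pt "0 0 0 0 0 0 1" --pt "0 0 0 0 0 0 1"

```text
time: 7.42
tool_pos: [0.5574, -0.1926, 0.1268]
tool_rot: [3.142, 0.0, 2.847]
contact_force: [0.6, -0.6, -1.5]
opening: 0.0521
```

Run:
```python
from h import *
delta([.5576,-.1925,.117])
d=shot('scene'); save(d,'scene5.png',(200,80,300,180),6)
delta([.5576,-.1925,.117])
```

```text
pos [ 0.5574 -0.1926  0.1268] rot [3.1415e+00 3.0000e-04 2.8468e+00] tooldelta [-0.0002  0.0001  0.0098] F [ 0.61 -0.61 -1.51] op 0.0521 t 7.42
pos [ 0.5574 -0.1925  0.1269] rot [3.1416e+00 3.0000e-04 2.8468e+00] tooldelta [-0.0002  0.0001  0.0099] F [-0.34  0.52 -1.32] op 0.0518 t 7.47
```

View pics/scene5.png

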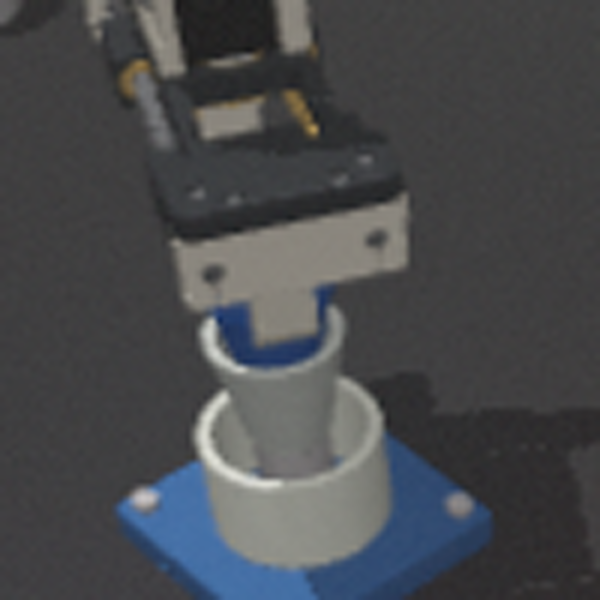

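Call:
send_rows --pt "0 0 0.002 0 0 0 1" --pt "0 0 0.002 0 0 0 1" --pt "0 0 0.002 0 0 0 1" --pt "0 0 0 0 0 0 1" --pt "0 0 0 0 0 0 1"

```text
time: 7.88
tool_pos: [0.5572, -0.1925, 0.1205]
tool_rot: [3.141, -0.0, 2.847]
contact_force: [0.5, -0.8, -1.2]
opening: 0.0517
```

Call:
send_rows --pt "0 0 0.001 0 0 0 1" --pt "0 0 0 0 0 0 1" --pt "0 0 0 0 0 0 1"

```text
time: 8.13
tool_pos: [0.5573, -0.1925, 0.1197]
tool_rot: [3.142, 0.0, 2.847]
contact_force: [0.1, -0.4, 0.2]
opening: 0.0522
```

Call:
send_rows --pt "0 0 0.001 0 0 0 1" --pt "0 0 0 0 0 0 1" --pt "0 0 0 0 0 0 1"

```text
time: 8.38
tool_pos: [0.5573, -0.1925, 0.1187]
tool_rot: [3.142, 0.0, 2.847]
contact_force: [0.1, 1.0, -1.1]
opening: 0.0519
```

Call:
send_rows --pt "0 0 0.001 0 0 0 1" --pt "0 0 0 0 0 0 1" --pt "0 0 0 0 0 0 1"

```text
time: 8.63
tool_pos: [0.5574, -0.1925, 0.1177]
tool_rot: [3.142, 0.0, 2.847]
contact_force: [1.3, 0.2, -0.7]
opening: 0.052
```

Call:
send_rows --pt "0 0 0.0005 0 0 0 1" --pt "0 0 0 0 0 0 1" --pt "0 0 0 0 0 0 1"

```text
time: 8.88
tool_pos: [0.5574, -0.1925, 0.1173]
tool_rot: [3.142, 0.0, 2.847]
contact_force: [0.2, 0.2, -1.0]
opening: 0.0516
```

Call:
send_rows --pt "0 0 0 0 0 0 1"

```text
time: 8.97
tool_pos: [0.5575, -0.1926, 0.1173]
tool_rot: [3.142, 0.0, 2.847]
contact_force: [1.4, -0.9, -1.0]
opening: 0.0521
```

Run:
```python
from h import *
delta([.5576,-.1925,.117])
d=shot('scene'); save(d,'scene6.png',(200,80,300,180),6)
delta([.5576,-.1925,.117])
```

```text
pos [ 0.5575 -0.1926  0.1173] rot [3.1416e+00 5.0000e-04 2.8468e+00] tooldelta [-0.0001  0.0001  0.0003] F [ 1.41 -0.88 -0.99] op 0.0521 t 8.97
pos [ 0.5574 -0.1925  0.1173] rot [3.1415e+00 4.0000e-04 2.8468e+00] tooldelta [-0.0002  0.0001  0.0003] F [ 1.48 -0.18 -0.03] op 0.0519 t 9.02
```

View pics/scene6.png

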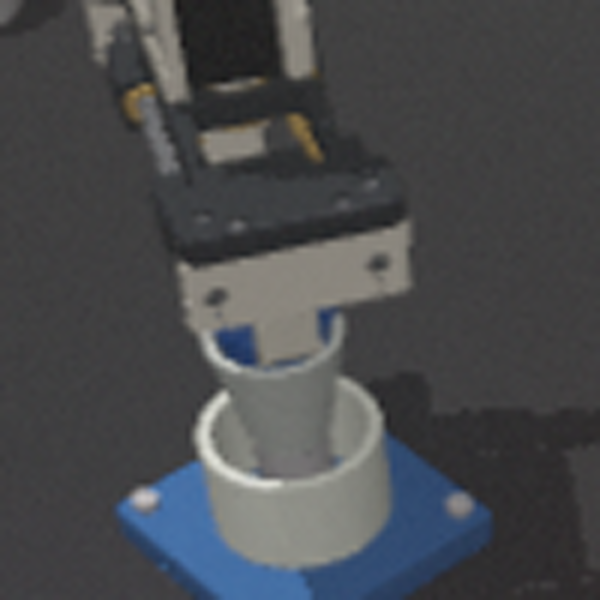

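Call:
send_rows --pt "0 0 0.0005 0 0 0 1" --pt "0 0 0 0 0 0 1" --pt "0 0 0 0 0 0 1"

```text
time: 9.27
tool_pos: [0.5575, -0.1925, 0.1169]
tool_rot: [3.142, 0.001, 2.847]
contact_force: [1.6, -0.0, -0.1]
opening: 0.0518
```

Call:
send_rows --pt "0 0 0 0 0 0 1"

```text
time: 9.35
tool_pos: [0.5575, -0.1926, 0.1169]
tool_rot: [3.142, 0.001, 2.847]
contact_force: [1.3, -0.1, 0.9]
opening: 0.0519
```

Call:
send_rows --pt "0 0 0 0 0 0 1"

```text
time: 9.43
tool_pos: [0.5575, -0.1926, 0.1169]
tool_rot: [3.142, 0.001, 2.847]
contact_force: [2.0, 0.9, 2.2]
opening: 0.0515
```

Contact: Fz is up 1–3 N over the free reading, with about +1.6 N sideways in x. I'll relieve that with a 0.5 mm shift to +x and read again.

Call:
send_rows --pt "-0.0005 0 0 0 0 0 1" --pt "0 0 0 0 0 0 1" --pt "0 0 0 0 0 0 1"

```text
time: 9.68
tool_pos: [0.5577, -0.1926, 0.1167]
tool_rot: [3.142, -0.0, 2.847]
contact_force: [1.5, 0.5, 1.2]
opening: 0.0524
```

Call:
send_rows --pt "0 0 0 0 0 0 1"

```text
time: 9.77
tool_pos: [0.5577, -0.1926, 0.1168]
tool_rot: [3.142, -0.0, 2.847]
contact_force: [0.1, -0.3, 1.3]
opening: 0.0518
```

Call:
send_rows --pt "0 0 0.0003 0 0 0 1" --pt "0 0 0 0 0 0 1"

```text
time: 9.93
tool_pos: [0.5577, -0.1926, 0.1164]
tool_rot: [3.141, -0.0, 2.847]
contact_force: [-0.1, 0.7, 2.1]
opening: 0.0518
```

Call:
send_rows --pt "0 0 0 0 0 0 1"

```text
time: 10.02
tool_pos: [0.5577, -0.1926, 0.1164]
tool_rot: [3.141, -0.0, 2.847]
contact_force: [0.2, 0.5, 1.4]
opening: 0.0522
```

The sleeve is seated: about 2–3 N of lift over the free reading, no side force, and height as expected. Opening gently.

Call:
send_rows --pt "0 0 0 0 0 0 0.42" --pt "0 0 0 0 0 0 0.4" --pt "0 0 0 0 0 0 0.37" --pt "0 0 0 0 0 0 0.33" --pt "0 0 0 0 0 0 0.28" --newtons 5

```text
time: 10.43
tool_pos: [0.5576, -0.1926, 0.1162]
tool_rot: [3.141, -0.0, 2.847]
contact_force: [-0.2, -0.7, -0.7]
opening: 0.0638
```

Call:
send_rows --pt "0 0 0 0 0 0 0.2" --pt "0 0 0 0 0 0 0.1" --pt "0 0 0 0 0 0 0" --pt "0 0 0 0 0 0 0" --pt "0 0 0 0 0 0 0"

```text
time: 10.85
tool_pos: [0.5578, -0.1926, 0.1164]
tool_rot: [3.142, 0.0, 2.847]
contact_force: [0.1, -0.4, -0.0]
opening: 0.091
```

Run:
```python
from h import *
d=shot('scene'); save(d,'scene7.png',(200,80,300,180),6)
d=shot('wrist'); save(d,'wrist7.png')
delta([.5577,-.1926,.23])
```

```text
pos [ 0.5578 -0.1926  0.1164] rot [ 3.1415 -0.      2.8468] tooldelta [ 1.000e-04  0.000e+00 -1.136e-01] F [ 0.11 -0.23  0.05] op 0.0918 t 10.95
```

View pics/scene7.png

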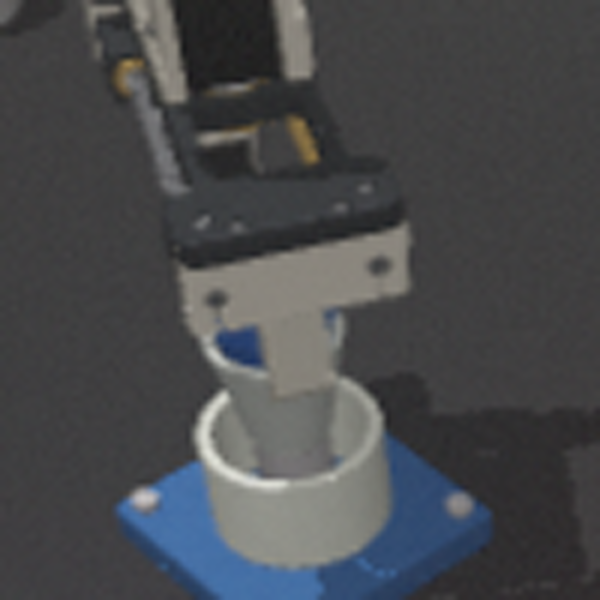

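View pics/wrist7.png

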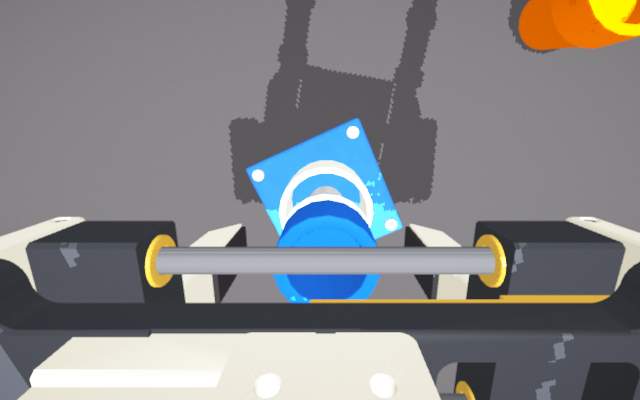

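The fingers are clear on both sides of the collar (wrist view: collar 275–378, fingers at 245 and 405). Retreating straight up, then aside.

Call:
send_rows --pt "0 0 -0.01 0 0 0 0" --pt "0 0 -0.02 0 0 0 0" --pt "0 0 -0.03 0 0 0 0" --pt "0 0 -0.03 0 0 0 0" --pt "0 0 -0.03 0 0 0 0"

```text
time: 11.37
tool_pos: [0.5576, -0.1925, 0.2385]
tool_rot: [3.142, 0.0, 2.847]
contact_force: [-0.3, -0.2, 0.4]
opening: 0.0917
```

Call:
send_rows --pt "0.02 0 -0.02 0 0 0 0" --pt "0.035 0 0 0 0 0 0" --pt "0.035 0 0 0 0 0 0" --pt "0.035 0 0 0 0 0 0" --pt "0.02 0 0 0 0 0 0"

```text
time: 11.78
tool_pos: [0.4161, -0.1492, 0.2572]
tool_rot: [-3.142, -0.0, 2.847]
contact_force: [1.2, -0.1, 1.1]
opening: 0.0919
```

Call:
send_rows --pt "0 0 0 0 0 0 0" --pt "0 0 0 0 0 0 0" --pt "0 0 0 0 0 0 0" --pt "0 0 0 0 0 0 0" --pt "0 0 0 0 0 0 0"

```text
time: 12.2
tool_pos: [0.4198, -0.1508, 0.2563]
tool_rot: [3.141, -0.0, 2.847]
contact_force: [-0.3, -0.3, -0.2]
opening: 0.0916
```

Run:
```python
from h import *
for n,b in (('scene',(195,85,300,190)),('top',(390,130,510,250))):
    d=shot(n); P=cloud(d); c=d['color'].astype(int)
    m=(c[...,2]>c[...,0]+50)&(d['range_z']>0)&(P[...,2]>.142)&(P[...,2]<.16); 
    Q=P[m&(abs(P[...,0]-.558)<.05)&(abs(P[...,1]+.192)<.05)]
    if len(Q): print(n,len(Q),((Q.min(0)+Q.max(0))/2).round(4),(Q.max(0)-Q.min(0)).round(4),np.median(Q[:,2]).round(4))
    k=5; save(d,n+'8.png'); save(d,n+'8c.png',b,k)
a=cv2.imread('pics/scene8c.png');a=cv2.resize(a,(400,400));b=cv2.resize(cv2.imread('pics/top8c.png'),(400,400));cv2.imwrite('pics/both8.png',np.hstack([a,b]))
delta([0,0,0])
```

```text
scene 224 [ 0.558  -0.1914  0.1472] [0.0506 0.0534 0.0103] 0.149
top 348 [ 0.5586 -0.1922  0.1475] [0.0517 0.0498 0.0106] 0.149
pos [ 0.4195 -0.1507  0.2561] rot [ 3.1414e+00 -6.0000e-04  2.8469e+00] tooldelta [0.445  0.0223 0.2563] F [ 0.6  -0.15 -0.16] op 0.0917 t 12.3
```

View pics/both8.png

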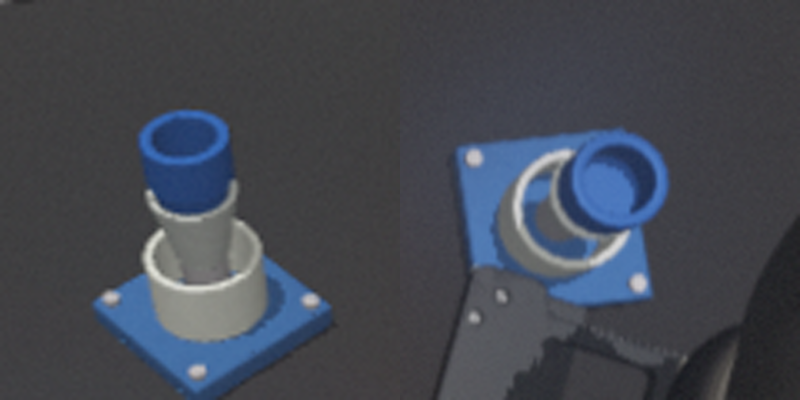

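View pics/scene8.png

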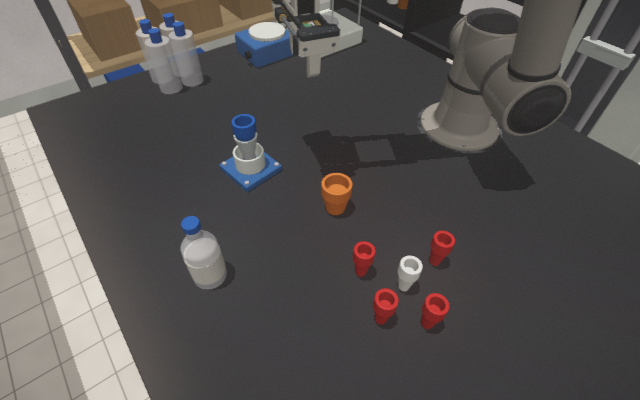

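The blue sleeve stands upright in the cup (scene (244,127)), rim at 0.149 m against the expected 0.150 and on the cup's axis. Orange, white, the reds and the bottle have not moved, and the arm is clear.

```bash
python3 -c "
from h import *
print(workorder.hand_in())"
```

```text
the job is handed in; nothing more can be done
None
```

The blue sleeve is nested upright in the gauge's funnel cup, released, and the job was handed in at about 12.3 s. I gripped it by the collar at 10 N and lowered it until light contact showed, about 2–3 N above the free reading. I took out a small sideways force with a 0.5 mm shift, opened the gripper gently and backed off.

**Last checks:**
- **Fit:** both cameras put the sleeve rim at 0.149 m (nominal 0.150). Its axis is within about 1 mm of the cup's, so the cup was not pushed down and the tapers should be loose. I did not test the looseness by moving the sleeve.
- **Surroundings:** the orange and white sleeves, the red look-alikes and the bottle show no movement in the scene image.
- **Robot:** it is clear of everything and the force readings were near zero.

No check failed. The two cameras differed by under 1 mm, and the force readings carried about 1 N of noise.

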